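# Turn the packing carousel to the label roll

## Task

Turn the round carousel on the bench until the larger of its two white label rolls stands straight in line with the pointer on the carousel's foot, then leave it there at rest. Do not disturb the cup beside it.

Things in the scene. Friction and masses are not known exactly. Their poses are not given: they have to be found in the camera images.
- carousel: Fixed foot of the carousel. Origin: on the turning axis, at worktop level. Its own -x axis runs out along the dark pointer (a block with a corner towards the tray, 145 to 188 mm from the axis, top 22 mm above the worktop, white line along it), roughly on the robot's side. It carries a plywood tray, radius 135 mm: floor 24 mm, lip 32 mm, low dividers between its four bays 42 mm above the worktop.
- tray (a joint): Angle of the tray (rad, counterclockwise from above positive), 0 when the larger label roll is in line with the pointer; starts at -2.1 to -0.6. No stops or clicks; about 0.5 N at a peg turns it, and it stops at once when not pushed. To push: four upright metal pegs, 12 mm thick, top 79 mm above the worktop, centres 115 mm from the axis, 45 degrees either side of each bay's middle.
- label_roll (a point): Centre of the larger white label roll (84 mm in diameter, 54 mm tall, hole upright), 70 mm from the axis in the middle of its bay, 51 mm above the worktop; top at 78 mm. Held on the tray, like the rest there: opposite it a smaller white label roll (68 mm in diameter, 47 mm tall), at the sides a black tape roll (58 mm across, 19 tall) and a cord spool (62 mm, 32 tall).
- cup_mid (a point): Middle (41 mm up) of a loose plastic beaker, 66 mm in diameter and 82 mm tall, standing on the worktop on the left of the carousel; light, to be left alone.

How it is judged:
By the outcome, as a careful person would: the job done as asked, in the order asked, and still so for the second after the job is handed in, with the robot touching nothing.
It also fails if it takes over 38 s, if anything falls off the work surface, if the arm or the gripper's body presses on something with over 40 N, if the wrist force passes 120 N, or if a joint passes its speed limit or range.

## Robot

A 7-joint arm with a two-finger parallel gripper is mounted at the origin on a cart in front of the work surface, level with it; the furniture and walls round the work are solid. World frame = base frame: x ahead of the robot, y to its left, z up, the work surface at z = 0. Lengths are in mm, angles in rad, forces in N, time in s.
With the tool pointing down it reaches from about 350 to 900 mm from the base axis. Payload 8.1 kg.
Tool frame: the origin (TCP) lies at the very end of the fingers, on their centre line; the grasp point (between the pads) lies 19 mm behind it (ctrl.grip_point_offset is the distance from the TCP to the grasp point, in mm); z points along the fingers, y is the direction in which the jaws open and shut (so a half turn about z gives the same grasp; the last joint's range is limited). The gripper opens to 92 mm and grips with 3 to 60 N. Pads are 19 mm wide; open, the fingers measure 130 mm over their backs; the gripper's body (75 mm by 190 mm) begins 47 mm behind the grasp point.
Start: joints at [1.207, 0.434, 0.025, 1.573, -0.012, 1.134, -0.075], TCP at [161.134, -603.886, 206.542] pointing down, gripper open.
Joint ranges: [-2.62, 2.62], [-0.44, 2.09], [-1.27, 1.32], [0.08, 2.57], [-1.32, 4.46], [0.12, 2], [-2.74, 2.74]. Speed limits (rad/s): [2.22, 2.22, 3.01, 3.01, 3.14, 3.14, 3.14].

## Interface

Orientations are given as [roll, pitch, yaw] about the fixed x, y, z axes, in that order (R = Rz(yaw) Ry(pitch) Rx(roll)).
In Python, from rig import ctrl, camera, hand_in, recognise, masks_of gives the robot as it stands.
- The arm moves only by the shell command python3 -m handwheel 'ROWS' [FORCE]. ROWS is JSON, a list of rows, each an object with "jaw": the gripper command: -1 is shut, 1 is fully open, values between are in proportion; "delta_pos": the shift along the tool's x, y, z in m, a list of three; "yaw": the turn about the tool's z in degrees. In form: [{"jaw": jaw, "delta_pos": [x, y, z], "yaw": yaw}, ...]. A call has 1 to 10 rows; each row is the pose to reach, as a shift and turn from the pose measured when the call began, along the tool's axes at that moment; what a row does not reach only later rows make up. A row lasts 1/12 s, in which the tool goes at most 41.7 mm and 7.16 degrees, less where a joint would pass 70% of its speed; a pose out of reach is approached as far as the arm can. A call with a gripper value outside its range is refused whole. The fingers move at their own pace and stop on an object; FORCE is the grip in N (left out, the last holds). Time passes only in rows, so rows that repeat a pose let the fingers close. It gives the time, the measured TCP pose, the force and the opening at its end, in the units of the state.
- ctrl.get_obs(): the state, without advancing time (a new reading comes with each control period).
- camera(name): name is "scene" or "top"; returns a dict with "pixels" (384x512x3 uint8, red, green, blue), "fov_y" (degrees; the focal length in pixels is half the picture's height over the tangent of half this angle, whatever the lens; pixels are square), "cx", "cy" (the principal point, pixels), "dist_coeffs" ([k1, k2, p1, p2, k3] as OpenCV has them; the pictures are not rectified), "world_to_cam" (4x4, takes a point from world to camera coordinates). Camera axes: x right, y down, z forward; pixel columns grow to the right and rows downward; lengths in mm; the calibration is good to about 2 mm. A picture is of the moment at which its call begins. There is no depth.
- hand_in(): hands the job in, once; it reports no verdict.
Trained networks look in a picture, given as the dict that the camera call returned (one of the last four; its "shot" number tells which), for a name from the list of things; names that differ only in an ending like _2 or _b are one class to them, and where a whole thing is asked for, a point or a joint stands for the part that bears it (a point fixed in the world has none). Each returns a list of dicts, best first, with "p" (0 to 1); they miss things now and then, are a little off and sometimes report something else, mostly with a low value. They report only what shows in the picture. A call takes as long as a camera call.
- recognise(picture, label): "xyz" ([x, y, z] in mm, in world coordinates, good to about 4 mm: the middle of the surface that is visible of it).
- masks_of(picture, label): "region" (384x512 bool, what is visible of it).
The state is a dict: "t": time; "joints": joint angles; "joint_vel": joint speeds; "effort": joint torques, N m; "ee_pos": TCP position; "tool_rot": TCP orientation; "contact_force": force on the tool from outside, world axes, zero at the start; "moment": the same for the moment, N m; "grip_width": opening from 0.0 (shut) to 1.0 (fully open).
Only numpy, scipy, OpenCV 4.12 (cv2) and the standard library are available. Lean on these libraries where they do the work, as an engineer would, in place of code of your own. Each camera call takes 0.05 s, during which the arm holds its last target.

## Working session

There is one attempt and no reset: what is moved stays moved. The work goes in short steps, Python scripts to look and compute and a shell command to move; the robot and the scene stay as the last step left them, time stands still between calls to the robot, and variables do not carry over. Pictures are saved under pics/ and viewed, and the job is handed in when it is done.

```bash
mkdir -p pics; ls
python3 - <<'E'
from rig import ctrl,camera,recognise,masks_of
import cv2,json
o=ctrl.get_obs();print({k:o[k] for k in('t','ee_pos','tool_rot','contact_force','grip_width')})
for n in('top','scene'):
    p=camera(n);cv2.imwrite(f'pics/{n}0.png',p['pixels'][:,:,::-1])
    print(n,p['fov_y'],p['cx'],p['cy'],p['dist_coeffs'],p['world_to_cam'])
    for l in('carousel','label_roll','cup_mid','tray'):
        r=recognise(p,l);print(l,[(x['p'],x['xyz']) for x in r])
E
```

```text
pics
{'t': 0.0, 'ee_pos': array([ 160.95382082, -603.35068872,  205.72160166]), 'tool_rot': array([-3.13999716e+00,  1.56140613e-04,  2.60737447e-01]), 'contact_force': array([-0.08559265, -0.77283866,  0.42556151]), 'grip_width': 0.9961607428138513}
top 42.1591895496555 260.3931140905665 183.16540240935106 [-0.20040653  0.          0.          0.          0.        ] [[ 3.34964583e-02 -9.99428755e-01  4.48905817e-03  1.18162978e+02]
 [-9.78004197e-01 -3.37029768e-02 -2.05844359e-01  5.22734225e+02]
 [ 2.05878066e-01  2.50473927e-03 -9.78574447e-01  1.04986117e+03]
 [ 0.00000000e+00  0.00000000e+00  0.00000000e+00  1.00000000e+00]]
carousel [(0.8, [528.7, -35.9, 22.8])]
label_roll [(0.63, [470.0, -6.9, 77.7])]
cup_mid [(0.64, [538.1, 337.8, 36.8])]
tray [(0.89, [532.9, -30.2, 23.1]), (0.3, [469.0, -9.5, 76.7])]
scene 52.92353175246054 261.587809815626 194.32604636472513 [-0.132116  0.        0.        0.        0.      ] [[ 8.98517886e-01 -4.38903144e-01 -5.44419345e-03 -3.92499051e+02]
 [-2.05578006e-01 -4.09833706e-01 -8.88692307e-01  2.10332574e+02]
 [ 3.87818634e-01  7.99625139e-01 -4.58471748e-01  5.64828411e+02]
 [ 0.00000000e+00  0.00000000e+00  0.00000000e+00  1.00000000e+00]]
carousel [(0.58, [499.1, -78.7, 34.4])]
label_roll [(0.75, [461.9, -32.0, 69.2])]
cup_mid [(0.6, [528.7, 314.2, 56.2])]
tray [(0.93, [506.0, -79.1, 32.2])]
```

View pics/top0.png

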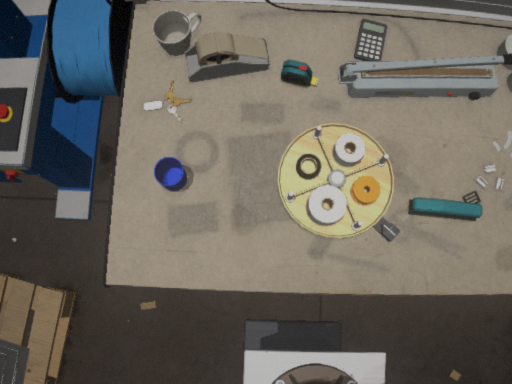

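View pics/scene0.png

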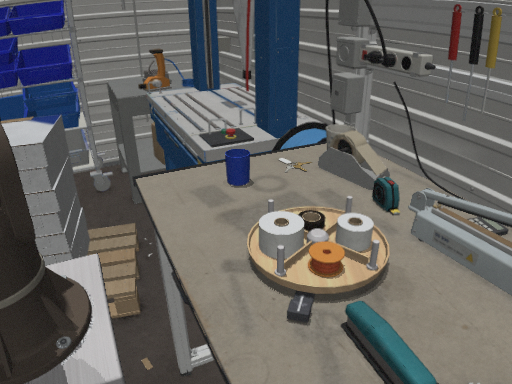

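The top view shows the tray hub near (336,179), the larger roll at (327,204), the pointer at (388,229), the pegs at (318,132), (382,160), (291,197) and (346,233), and the cup at (171,174). The tray needs about +65° CCW. I'll zoom in to measure it.

```bash
cat > h.py <<'E'
import numpy as np,cv2
def cal(p):
    f=p['pixels'].shape[0]/2/np.tan(np.radians(p['fov_y'])/2)
    K=np.array([[f,0,p['cx']],[0,f,p['cy']],[0,0,1.]]);return K,np.array(p['dist_coeffs'],float),np.array(p['world_to_cam'])
def proj(p,X):
    K,d,T=cal(p);X=np.asarray(X,float).reshape(-1,3)
    return cv2.projectPoints(X,cv2.Rodrigues(T[:3,:3])[0],T[:3,3].reshape(3,1),K,d)[0].reshape(-1,2)
def back(p,uv,z):
    K,d,T=cal(p);n=cv2.undistortPoints(np.asarray(uv,float).reshape(-1,1,2),K,d).reshape(-1,2)
    r=np.c_[n,np.ones(len(n))]@T[:3,:3];c=-T[:3,:3].T@T[:3,3]
    return c+r*((z-c[2])/r[:,2])[:,None]
def crop(p,name,u0,u1,v0,v1,s):
    im=cv2.resize(p['pixels'][v0:v1,u0:u1,::-1],None,fx=s,fy=s,interpolation=cv2.INTER_CUBIC)
    for u in range((u0//10+1)*10,u1,10):
        cv2.putText(im,str(u),(int((u-u0+.5)*s)-10,8),0,.3,(0,0,255));cv2.line(im,(int((u-u0+.5)*s),10),(int((u-u0+.5)*s),14),(0,0,255))
    for v in range((v0//10+1)*10,v1,10):
        cv2.putText(im,str(v),(0,int((v-v0+.5)*s)),0,.3,(0,0,255))
    cv2.imwrite(name,im)
E
python3 - <<'E'
from rig import camera,masks_of
from h import *
p=camera('top');crop(p,'pics/t1.png',270,410,115,250,4.4)
q=camera('scene');crop(q,'pics/s1.png',235,400,190,330,4.2)
E
```

```text
(no output)
```

View pics/t1.png

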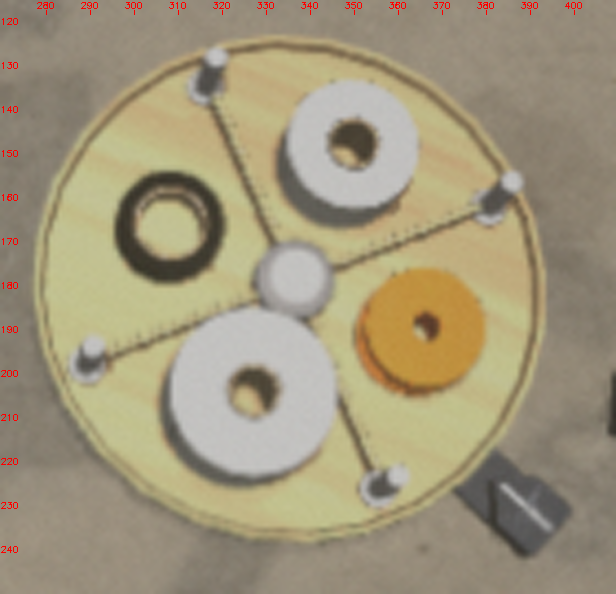

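View pics/s1.png

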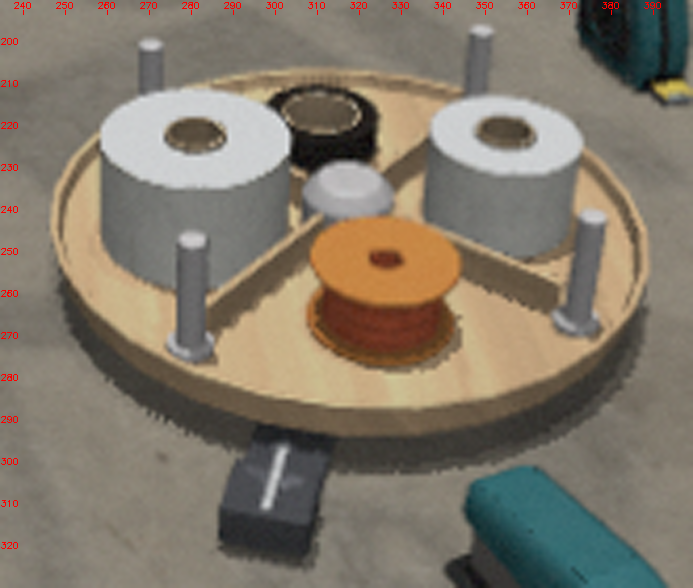

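```bash
cat > fit.py <<'E'
from h import *
from scipy.optimize import least_squares
def fit(views,x0):
    # views: list of (pic, pegs{k:uv}, linepts, roll_uv) ; params cx,cy,phi(pointer dir abs),theta, dz ignored
    def res(a):
        cx,cy,phi,th=a;r=[]
        for p,pegs,line,roll in views:
            for k,uv in pegs.items():
                an=phi+th+np.pi/4+k*np.pi/2
                r+=list(proj(p,[cx+115*np.cos(an),cy+115*np.sin(an),79])[0]-uv)
            for uv in line:
                w=back(p,[uv],22)[0];d=w[:2]-[cx,cy]
                r.append((-np.sin(phi)*d[0]+np.cos(phi)*d[1])/2)
            if roll is not None:
                an=phi+th;r+=list(proj(p,[cx+70*np.cos(an),cy+70*np.sin(an),78])[0]-roll)
        return r
    s=least_squares(res,x0,loss='soft_l1');return s.x,np.array(res(s.x))
E
python3 - <<'E'
from rig import camera
from fit import *
p=camera('top');q=camera('scene')
# k: 0 = +45 CCW from roll. 
vt=(p,{0:(359.5,223.5),1:(386,156.5),2:(318.5,128),3:(291,194)},[(383.5,225),(394.5,235.5)],(327,204))
vs=(q,{0:(280.5,245.5),1:(375,241),2:(349,197.5),3:(270,200.5)},[(282,297),(276.5,311)],(281,222))
np.set_printoptions(precision=3,suppress=True)
for vv in([vt],[vs],[vt,vs]):
    x,r=fit(vv,[530,-40,-2.3,-1.1]);print(x,r)
cx,cy,phi,th=x
for k in range(4):
    an=phi+th+np.pi/4+k*np.pi/2;print(k,cx+115*np.cos(an),cy+115*np.sin(an),np.degrees(an))
print(back(p,[(383.5,225),(394.5,235.5)],22))
E
```

```text
[537.531 -35.446  -2.301  -1.218] [ 0.397 -0.016 -0.126  0.068  0.125  0.095 -0.518 -0.153  0.119 -0.096
  0.112 -0.01 ]
[535.646 -36.956  -2.473  -1.041] [-0.46   1.243  0.776  0.153 -0.016 -0.931  0.016 -0.454 -1.396  0.923
 -0.308 -0.788]
[536.966 -35.637  -2.444  -1.074] [ 0.552  0.219 -0.066  0.252  0.143  0.364 -0.407  0.175 10.893 13.143
  0.24   0.268 -0.309  0.539  0.766 -0.347  0.26  -1.279  0.415 -0.935
 -3.662 -1.81  -0.033 -1.354]
0 431.4789293906715 -81.43592287214929 -156.53128685332558
1 582.7644100718574 -141.12430813312392 -66.53128685332557
2 642.452795332832 10.16117254806197 23.468713146674425
3 491.16731465164617 69.8495578090366 113.46871314667442
[[ 437.56  -147.427   22.   ]
 [ 414.124 -172.951   22.   ]]
```

Run:
```python
from rig import camera
from fit import *
p=camera('top');q=camera('scene')
np.set_printoptions(precision=2,suppress=True)
c=np.array([536.8,-35.6])
for pic,pts in((p,[(383.5,225),(394.5,235.5)]),(q,[(282,297),(276.5,311)])):
    w=back(pic,pts,22);d=w[:,:2]-c;print(w,np.hypot(*d.T),np.arctan2(d[:,1],d[:,0]))
w=back(p,[(383.5,225),(394.5,235.5)],22);print(proj(q,w))
print(proj(q,[[536.8+r*np.cos(-2.301),-35.6+r*np.sin(-2.301),z] for r in(145,188) for z in (0,22)]))
crop(q,'pics/s2.png',260,330,280,335,10);crop(p,'pics/t2.png',365,410,210,250,14)
```

```text
[[ 437.56 -147.43   22.  ]
 [ 414.12 -172.95   22.  ]] [149.51 184.16] [-2.3 -2.3]
[[ 406.91 -135.14   22.  ]
 [ 384.59 -158.69   22.  ]] [163.64 195.75] [-2.49 -2.46]
[[302.63 295.76]
 [298.11 310.73]]
[[302.07 304.02]
 [302.75 293.83]
 [296.84 322.83]
 [297.47 312.45]]
```

View pics/s2.png

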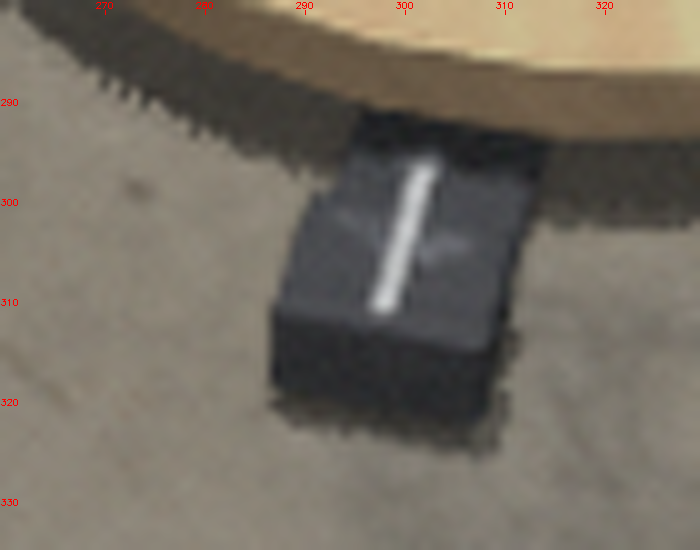

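View pics/t2.png

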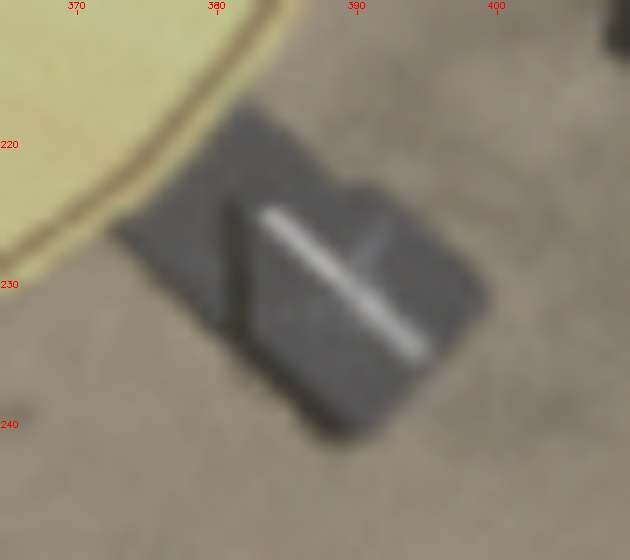

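I misread the scene line earlier, using crop pixels. In true pixels it runs (302,296) to (298,310.5), which agrees with the top view. Next I'll refit and plan a loose straddle of the left-front peg (k=3).

```bash
cat >> h.py <<'E'
def to(x,y,z,yaw=None):
    from rig import ctrl
    from scipy.spatial.transform import Rotation as R
    o=ctrl.get_obs();M=R.from_euler('xyz',o['tool_rot']).as_matrix()
    d=M.T@(np.array([x,y,z])-o['ee_pos'])
    w=np.degrees(o['tool_rot'][2]);dy=None if yaw is None else -((yaw-w+180)%360-180)
    print('t',o['t'],'delta m',np.round(d/1000,4),'yaw',dy,'rot',np.degrees(o['tool_rot']))
E
python3 - <<'E'
from rig import camera
from fit import *
p=camera('top');q=camera('scene')
vt=(p,{0:(359.5,223.5),1:(386,156.5),2:(318.5,128),3:(291,194)},[(383.8,225),(394.5,235.3)],(327,204))
vs=(q,{0:(280.5,246),1:(375.5,241),2:(349,197),3:(270.2,200.2)},[(302,296),(297.8,310.5)],(281,222))
np.set_printoptions(precision=3,suppress=True)
for vv in([vt],[vs],[vt,vs]):
    x,r=fit(vv,[530,-40,-2.3,-1.1]);print(x,abs(r).max())
cx,cy,phi,th=x
an=phi+th+np.pi/4+3*np.pi/2;print(cx+115*np.cos(an),cy+115*np.sin(an),np.degrees(an))
to(cx+115*np.cos(an),cy+115*np.sin(an),160,np.degrees(an))
E
```

```text
[537.535 -35.449  -2.299  -1.22 ] 0.5166523177636577
[535.913 -37.03   -2.304  -1.209] 0.7892878033179329
[537.022 -35.745  -2.301  -1.216] 1.3193994173025487
491.1464898818926 69.70850952472685 113.51049583218597
t 0.9 delta m [ 0.492 -0.566  0.046] yaw -98.57412026144908 rot [179.994   0.002  14.936]
```

```bash
python3 -m handwheel '[{"jaw":-0.45,"delta_pos":[0.246,-0.283,0.0],"yaw":-50},{"jaw":-0.45,"delta_pos":[0.246,-0.283,0.0],"yaw":-50},{"jaw":-0.45,"delta_pos":[0.246,-0.283,0.0],"yaw":-50},{"jaw":-0.45,"delta_pos":[0.246,-0.283,0.0],"yaw":-50},{"jaw":-0.45,"delta_pos":[0.246,-0.283,0.0],"yaw":-50},{"jaw":-0.45,"delta_pos":[0.246,-0.283,0.0],"yaw":-50},{"jaw":-0.45,"delta_pos":[0.246,-0.283,0.0],"yaw":-50},{"jaw":-0.45,"delta_pos":[0.246,-0.283,0.0],"yaw":-50},{"jaw":-0.45,"delta_pos":[0.246,-0.283,0.0],"yaw":-50}]' 10
python3 -c "
from h import *
from rig import ctrl
to(491.1,69.7,160,113.5);print(ctrl.get_obs()['joints'])"
```

```text
t: 1.65
ee_pos: [326.3, -265.3, 206.9]
tool_rot: [3.141, 0.001, 1.134]
contact_force: [1.7, -0.5, 1.3]
grip_width: 0.398
t 1.65 delta m [0.3733 0.0075 0.0467] yaw -48.53322129665327 rot [1.79947052e+02 3.21207501e-02 6.49667787e+01]
[ 0.87356096  0.12472435 -0.34910158  2.0141211   0.05083696  1.00981041
  0.06302509]
```

```bash
python3 -m handwheel '[{"jaw":-0.45,"delta_pos":[0.373,0.0075,0.047],"yaw":-48.5},{"jaw":-0.45,"delta_pos":[0.373,0.0075,0.047],"yaw":-48.5},{"jaw":-0.45,"delta_pos":[0.373,0.0075,0.047],"yaw":-48.5},{"jaw":-0.45,"delta_pos":[0.373,0.0075,0.047],"yaw":-48.5},{"jaw":-0.45,"delta_pos":[0.373,0.0075,0.047],"yaw":-48.5},{"jaw":-0.45,"delta_pos":[0.373,0.0075,0.047],"yaw":-48.5},{"jaw":-0.45,"delta_pos":[0.373,0.0075,0.047],"yaw":-48.5},{"jaw":-0.45,"delta_pos":[0.373,0.0075,0.047],"yaw":-48.5},{"jaw":-0.45,"delta_pos":[0.373,0.0075,0.047],"yaw":-48.5},{"jaw":-0.45,"delta_pos":[0.373,0.0075,0.047],"yaw":-48.5}]' 10
python3 -c "
from h import *
from rig import ctrl,camera
to(491.1,69.7,110,113.5);print(ctrl.get_obs()['joints'])
p=camera('scene');crop(p,'pics/s3.png',180,400,130,330,3)"
```

```text
t: 2.48
ee_pos: [493.0, 78.0, 159.7]
tool_rot: [3.137, -0.003, 1.988]
contact_force: [0.2, 1.0, 0.8]
grip_width: 0.274
t 2.4833 delta m [-0.0069 -0.0053  0.0496] yaw 0.4281679388954558 rot [ 1.79754200e+02 -1.72295495e-01  1.13928168e+02]
[ 0.26568159  0.36016899 -0.67245417  1.89713424  0.26539283  0.97041405
 -0.10853977]
```

View pics/s3.png

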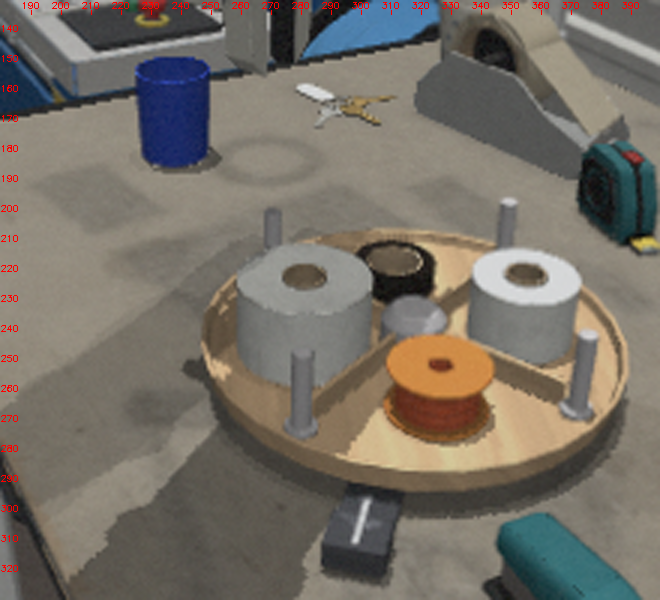

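```bash
python3 -c "
from h import *
from rig import ctrl,camera
for n in('scene','top'):
  p=camera(n);print(n,proj(p,ctrl.get_obs()['ee_pos']));cv2.imwrite(f'pics/{n}4.png',p['pixels'][:,:,::-1])"
```

```text
scene [[270.14627443 162.1893915 ]]
top [[293.2641561 186.9963973]]
```

View pics/scene4.png

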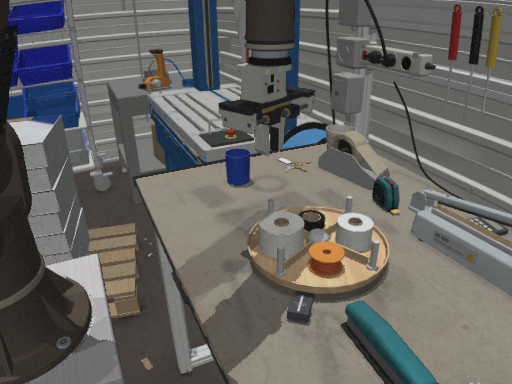

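View pics/top4.png

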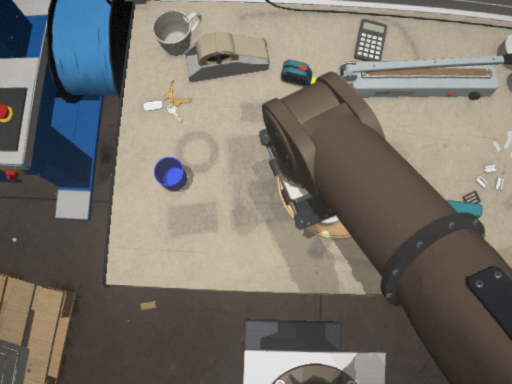

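The full scene picture shows the fingers near (265,150), above the far-left peg at (270,201), with the cup well clear at (237,168). I'll descend in two stages.

```bash
python3 -m handwheel '[{"jaw":-0.45,"delta_pos":[-0.007,-0.0053,0.02],"yaw":0.4},{"jaw":-0.45,"delta_pos":[-0.007,-0.0053,0.06],"yaw":0.4},{"jaw":-0.45,"delta_pos":[-0.007,-0.0053,0.066],"yaw":0.4},{"jaw":-0.45,"delta_pos":[-0.007,-0.0053,0.066],"yaw":0.4},{"jaw":-0.45,"delta_pos":[-0.007,-0.0053,0.066],"yaw":0.4}]' 10
python3 -c "
from h import *
from rig import ctrl,camera
to(491.1,69.7,54,113.5)
p=camera('scene');crop(p,'pics/s5.png',200,330,130,270,4)"
```

```text
t: 3.05
ee_pos: [488.6, 60.3, 94.3]
tool_rot: [-3.141, 0.001, 1.974]
contact_force: [0.1, 0.2, 0.6]
grip_width: 0.275
t 3.05 delta m [0.0077 0.0061 0.0403] yaw -0.4068975469660927 rot [-1.79939557e+02  5.50017585e-02  1.13093102e+02]
```

View pics/s5.png

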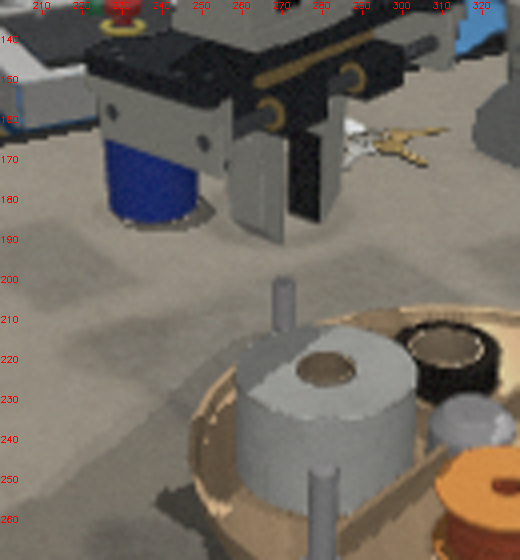

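```bash
python3 -c "
from h import *
from rig import ctrl,camera
p=camera('top')
o=ctrl.get_obs();print(o['t'],o['ee_pos'],abs(o['joint_vel']).max());to(491.1,69.7,54,113.5)
print(proj(camera('scene'),[[491.1,69.7,79],o['ee_pos'],[488.6,60.3,94.3]]))"
```

```text
3.15 [489.68996185  61.01836535  95.18091948] 0.006710339142110694
t 3.15 delta m [0.0075 0.0046 0.0412] yaw -0.3797841182509387 rot [1.79904024e+02 8.94811820e-02 1.13120216e+02]
[[270.41960847 199.60334572]
 [271.83914727 194.36114713]
 [271.51232635 195.02222307]]
```

```bash
python3 -m handwheel '[{"jaw":-0.45,"delta_pos":[0.0075,0.005,0.0],"yaw":-0.4},{"jaw":-0.45,"delta_pos":[0.0075,0.005,0.0],"yaw":-0.4},{"jaw":-0.45,"delta_pos":[0.0075,0.005,0.0],"yaw":-0.4},{"jaw":-0.45,"delta_pos":[0.0075,0.005,0.0],"yaw":-0.4}]' 10
python3 -c "
from h import *
from rig import ctrl,camera
p=camera('scene');crop(p,'pics/s6.png',225,325,140,240,5.5)
to(491.1,69.7,54,113.5)"
```

```text
t: 3.53
ee_pos: [491.6, 70.3, 95.5]
tool_rot: [3.139, 0.002, 1.982]
contact_force: [-0.8, -0.2, 0.5]
grip_width: 0.277
t 3.5833 delta m [-0.0002 -0.0005  0.0413] yaw 0.05196454957376773 rot [1.79885308e+02 1.06303369e-01 1.13551965e+02]
```

View pics/s6.png

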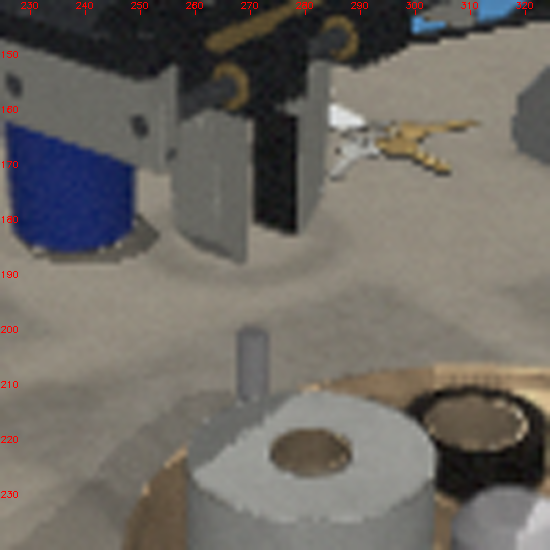

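```bash
python3 -c "
from h import *
from rig import ctrl,camera
from scipy.spatial.transform import Rotation as R
p=camera('scene');o=ctrl.get_obs();M=R.from_euler('xyz',o['tool_rot']).as_matrix()
for y in(-31.7,-12.7,12.7,31.7):
  for x in(-9.5,9.5): print(y,x,proj(p,o['ee_pos']+M@[x,y,0])[0].round(1))
"
```

```text
-31.7 -9.5 [263.9 199.6]
-31.7 9.5 [256.4 196.6]
-12.7 -9.5 [270.2 196. ]
-12.7 9.5 [262.7 193.2]
12.7 -9.5 [278.2 191.5]
12.7 9.5 [270.8 188.8]
31.7 -9.5 [284.  188.2]
31.7 9.5 [276.7 185.6]
```

```bash
python3 -c "
from h import *
from rig import ctrl,camera
from scipy.spatial.transform import Rotation as R
p=camera('top');o=ctrl.get_obs();M=R.from_euler('xyz',o['tool_rot']).as_matrix()
crop(p,'pics/t6.png',240,360,90,250,3.7)
q=camera('scene');crop(q,'pics/s7.png',190,340,70,210,5)
for y in(-95,95):
  for x in(-37.5,37.5):
    print(y,x,proj(p,o['ee_pos']+M@[x,y,-66])[0].round(1),proj(q,o['ee_pos']+M@[x,y,-66])[0].round(1))
"
```

```text
-95 -37.5 [328.9 223.6] [252.2 183.7]
-95 37.5 [293.9 237.7] [221.2 172.3]
95 -37.5 [292.4 137.6] [314.5 152.4]
95 37.5 [258.2 150.5] [285.1 144.3]
```

View pics/t6.png

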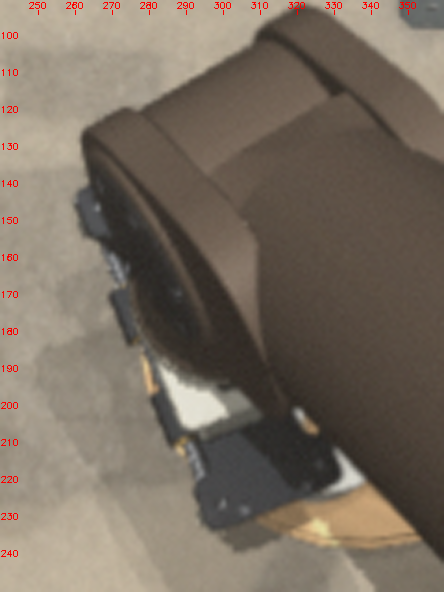

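View pics/s7.png

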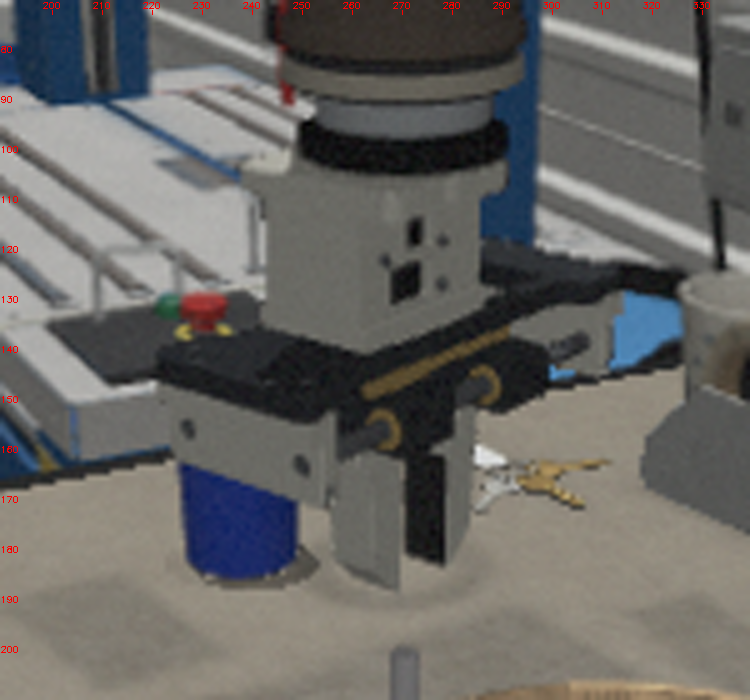

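Compared with the prediction, the fingertips appear about 9 px (roughly 20 mm) higher in the scene view. Lateral position agrees. I'll go down in small steps and watch the force.

```bash
python3 -m handwheel '[{"jaw":-0.45,"delta_pos":[0,0,0.01],"yaw":0},{"jaw":-0.45,"delta_pos":[0,0,0.02],"yaw":0},{"jaw":-0.45,"delta_pos":[0,0,0.025],"yaw":0},{"jaw":-0.45,"delta_pos":[0,0,0.025],"yaw":0},{"jaw":-0.45,"delta_pos":[0,0,0.025],"yaw":0}]' 10
python3 -c "
from h import *
from rig import ctrl,camera
p=camera('scene');crop(p,'pics/s8.png',225,325,150,250,5.5)
print(ctrl.get_obs()['contact_force'])
to(491.1,69.7,54,113.5)"
```

```text
t: 4.15
ee_pos: [490.8, 69.8, 69.4]
tool_rot: [3.141, 0.001, 1.982]
contact_force: [-1.1, 0.1, 1.0]
grip_width: 0.276
[-0.20380363 -0.41641196  0.76105934]
t 4.2 delta m [-0.0002 -0.0002  0.0158] yaw 0.038510185199072566 rot [1.79941463e+02 7.64979382e-02 1.13538510e+02]
```

View pics/s8.png

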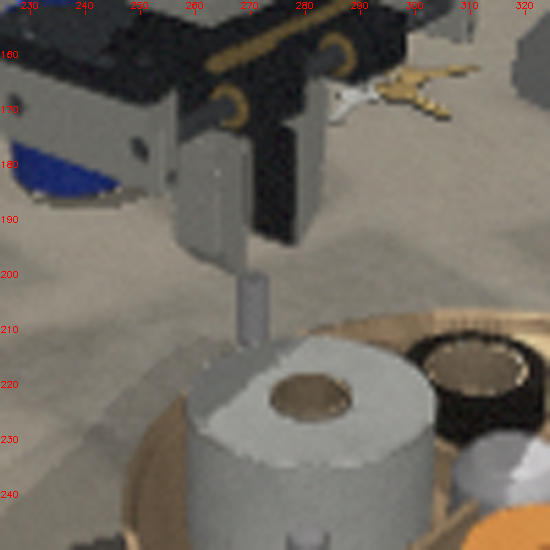

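The near fingertip corner is at (269.5,199.5), level with the peg top at (270.5,200). That puts the tips about 18 mm above the reported TCP, with the gap centred over the peg. A reported z of about 45 engages the peg and clears the dividers whichever figure is right.

```bash
python3 -m handwheel '[{"jaw":-0.45,"delta_pos":[0,0,0.008],"yaw":0},{"jaw":-0.45,"delta_pos":[0,0,0.016],"yaw":0},{"jaw":-0.45,"delta_pos":[0,0,0.024],"yaw":0},{"jaw":-0.45,"delta_pos":[0,0,0.024],"yaw":0},{"jaw":-0.45,"delta_pos":[0,0,0.024],"yaw":0}]' 10
python3 -c "
from h import *
from rig import ctrl,camera
p=camera('scene');crop(p,'pics/s9.png',225,325,160,260,5.5)
o=ctrl.get_obs();print(o['contact_force'],o['ee_pos'])"
```

```text
t: 4.62
ee_pos: [490.6, 69.8, 45.1]
tool_rot: [-3.141, 0.001, 1.982]
contact_force: [0.2, 0.4, 0.1]
grip_width: 0.272
[0.28982771 0.33719269 0.31144403] [490.95194492  69.97426819  45.50137462]
```

View pics/s9.png

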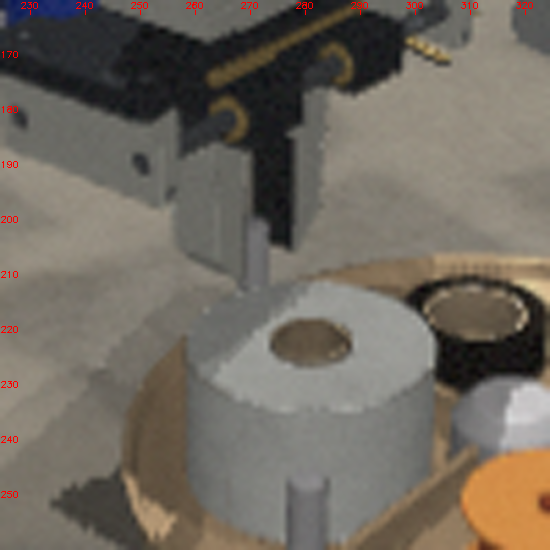

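The peg now stands between the fingers. I'll narrow the jaws loosely and push along the arc, where CCW is tool −y with negative yaw.

```bash
python3 -m handwheel '[{"jaw":-0.65,"delta_pos":[0,0,0],"yaw":0},{"jaw":-0.65,"delta_pos":[0,0,0],"yaw":0},{"jaw":-0.65,"delta_pos":[-0.0003,-0.008,0],"yaw":-4},{"jaw":-0.65,"delta_pos":[-0.0011,-0.016,0],"yaw":-8},{"jaw":-0.65,"delta_pos":[-0.0025,-0.0239,0],"yaw":-12},{"jaw":-0.65,"delta_pos":[-0.0045,-0.0317,0],"yaw":-16},{"jaw":-0.65,"delta_pos":[-0.0069,-0.0393,0],"yaw":-20},{"jaw":-0.65,"delta_pos":[-0.0099,-0.0468,0],"yaw":-24},{"jaw":-0.65,"delta_pos":[-0.0135,-0.054,0],"yaw":-28},{"jaw":-0.65,"delta_pos":[-0.0135,-0.054,0],"yaw":-28}]' 5
python3 -c "
from h import *
from rig import ctrl,camera
p=camera('scene');crop(p,'pics/s10.png',210,400,150,330,3.2)
o=ctrl.get_obs();print(o['contact_force'],o['ee_pos'],o['grip_width']);d=o['ee_pos'][:2]-[537,-35.7];print(np.hypot(*d),np.degrees(np.arctan2(d[1],d[0])),np.degrees(o['tool_rot']))"
```

```text
t: 5.5
ee_pos: [445.8, 34.5, 45.5]
tool_rot: [-3.14, 0.001, 2.473]
contact_force: [-1.6, -1.7, -0.9]
grip_width: 0.175
[-0.62945324  0.36704403 -0.18128091] [446.50619564  35.23814146  45.60305148] 0.17604428567048408
114.98412299332918 141.90708366186468 [-1.79953955e+02  7.05482707e-02  1.41418789e+02]
```

View pics/s10.png

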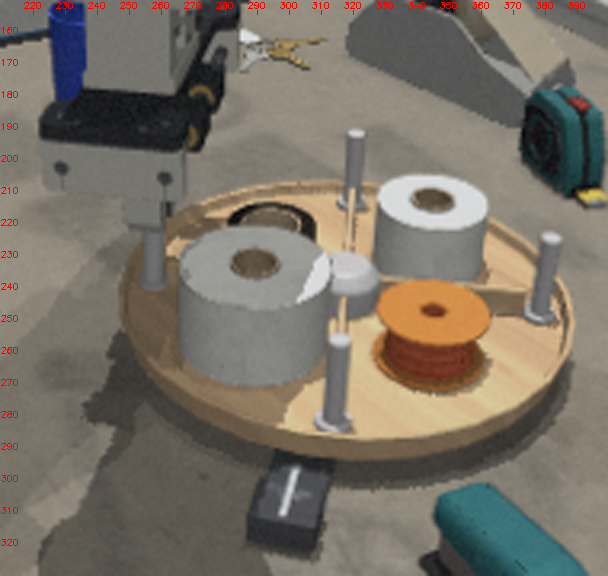

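The tray follows, with the peg now in the jaws at (257,235). Next is another 32°.

```bash
python3 -m handwheel '[{"jaw":-0.65,"delta_pos":[-0.0003,-0.008,0],"yaw":-4.5},{"jaw":-0.65,"delta_pos":[-0.0011,-0.016,0],"yaw":-8.5},{"jaw":-0.65,"delta_pos":[-0.0025,-0.0239,0],"yaw":-12.5},{"jaw":-0.65,"delta_pos":[-0.0045,-0.0317,0],"yaw":-16.5},{"jaw":-0.65,"delta_pos":[-0.0069,-0.0393,0],"yaw":-20.5},{"jaw":-0.65,"delta_pos":[-0.0099,-0.0468,0],"yaw":-24.5},{"jaw":-0.65,"delta_pos":[-0.0135,-0.054,0],"yaw":-28.5},{"jaw":-0.65,"delta_pos":[-0.0175,-0.0609,0],"yaw":-32.5},{"jaw":-0.65,"delta_pos":[-0.0175,-0.0609,0],"yaw":-32.5},{"jaw":-0.65,"delta_pos":[-0.0175,-0.0609,0],"yaw":-32.5}]'
python3 -c "
from h import *
from rig import ctrl,camera
p=camera('scene');crop(p,'pics/s11.png',210,400,180,330,4)
q=camera('top');crop(q,'pics/t11.png',265,415,110,250,4.2)
o=ctrl.get_obs();print(o['contact_force'],o['ee_pos'],o['grip_width']);d=o['ee_pos'][:2]-[537,-35.7];print(np.hypot(*d),np.degrees(np.arctan2(d[1],d[0])),np.degrees(o['tool_rot']))"
```

```text
t: 6.38
ee_pos: [422.7, -23.1, 45.8]
tool_rot: [-3.141, 0.001, 3.031]
contact_force: [0.6, 0.1, 1.1]
grip_width: 0.172
[ 0.84004704 -0.53519268  0.28139837] [422.72005353 -22.57327602  45.84637705] 0.18032553578652472
115.03137419008787 173.44745850391055 [-1.79952974e+02  6.95367389e-02  1.73754764e+02]
```

View pics/s11.png

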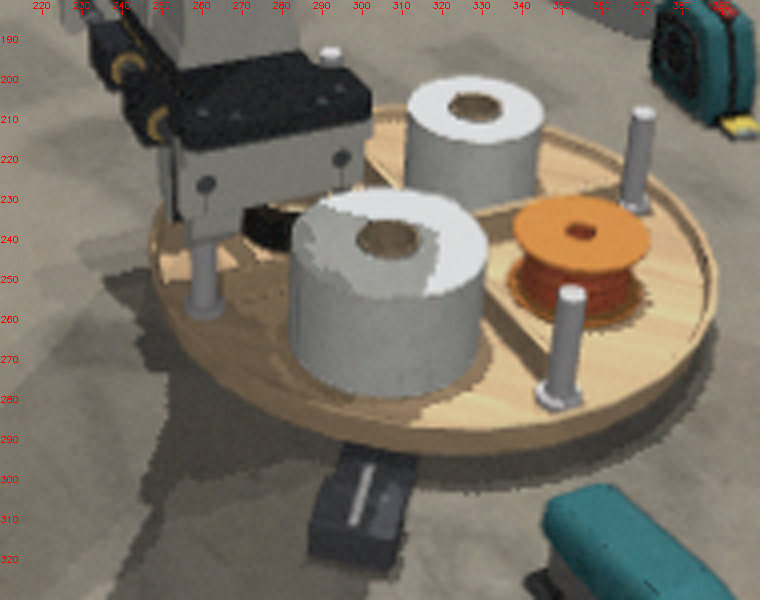

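View pics/t11.png

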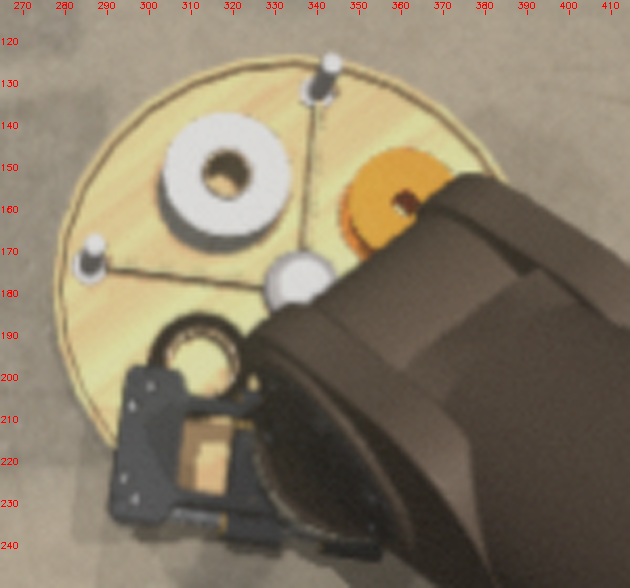

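```bash
cat > ang.py <<'E'
from h import *
def ang(p,uv,c=(537.2,-35.7)):
    for u in uv:
        w=back(p,[u],79)[0]; d=w[:2]-c
        a=np.degrees(np.arctan2(d[1],d[0])); print(u,'r',round(np.hypot(*d),1),'abs',round(a,2),'theta',round((a+131.8-45+45)%90-45,2))
E
python3 -c "
from ang import *
from rig import camera
q=camera('top');p=camera('scene')
ang(p,[(352.7,253),(370.6,207.8),(292.4,192.8)])
ang(q,[(343.7,124.8),(287.2,167.6)])"
```

```text
(352.7, 253) r 116.2 abs -95.58 theta -8.78
(370.6, 207.8) r 113.4 abs -6.25 theta -9.45
(292.4, 192.8) r 112.0 abs 85.66 theta -7.54
(343.7, 124.8) r 116.5 abs -5.24 theta -8.44
(287.2, 167.6) r 114.9 abs 83.66 theta -9.54
```

```bash
python3 -m handwheel '[{"jaw":-0.65,"delta_pos":[-0.0001,-0.004,0],"yaw":-2},{"jaw":-0.65,"delta_pos":[-0.0003,-0.008,0],"yaw":-4},{"jaw":-0.65,"delta_pos":[-0.0006,-0.012,0],"yaw":-6},{"jaw":-0.65,"delta_pos":[-0.001,-0.015,0],"yaw":-7.5},{"jaw":-0.65,"delta_pos":[-0.0012,-0.017,0],"yaw":-8.5},{"jaw":-0.65,"delta_pos":[-0.0012,-0.017,0],"yaw":-8.5},{"jaw":-0.65,"delta_pos":[-0.0012,-0.017,0],"yaw":-8.5}]'
python3 -c "
from h import *
from rig import ctrl,camera
p=camera('scene');crop(p,'pics/s12.png',250,400,180,320,4)
q=camera('top');crop(q,'pics/t12.png',270,410,110,250,4.2)
o=ctrl.get_obs();print(o['t'],o['contact_force'],o['ee_pos'],o['grip_width']);d=o['ee_pos'][:2]-[537,-35.7];print(np.hypot(*d),np.degrees(np.arctan2(d[1],d[0])),np.degrees(o['tool_rot']))"
```

```text
t: 7.17
ee_pos: [422.1, -39.3, 45.9]
tool_rot: [-3.141, 0.001, -3.102]
contact_force: [-0.6, -0.3, 0.4]
grip_width: 0.174
7.2667 [ 0.27202507  0.2338605  -0.39137993] [422.05314933 -39.25693738  45.90985402] 0.17661952200252606
115.00187078029029 -178.2275939904112 [-1.79937680e+02  6.68280392e-02 -1.77679655e+02]
```

View pics/s12.png

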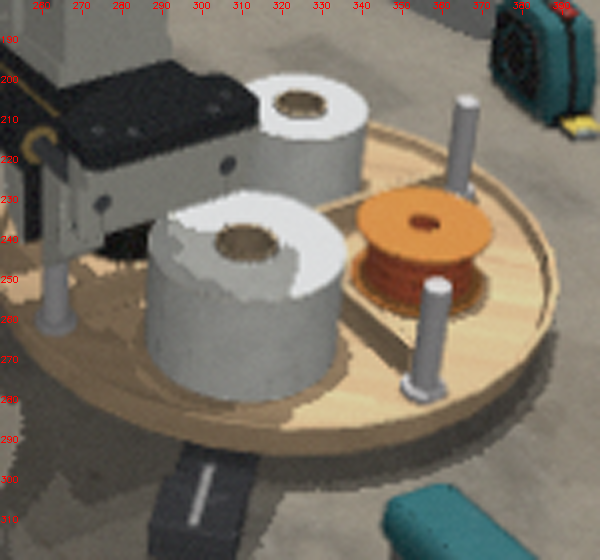

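View pics/t12.png

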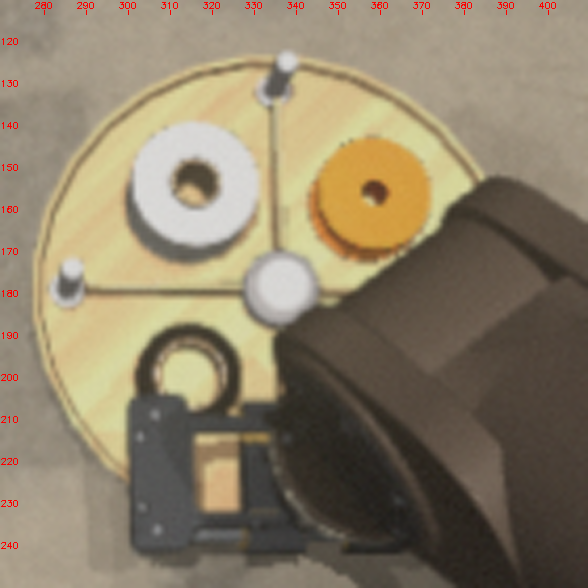

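```bash
python3 -c "
from ang import *
from rig import camera
q=camera('top');p=camera('scene')
ang(p,[(359,251),(366.3,205)])
ang(q,[(338,124.3),(286.4,173.3)])
from fit import *
vt=(q,{1:(338,124.3),2:(286.4,173.3)},[],None)
vs=(p,{0:(359,251),1:(366.3,205)},[],None)
s=lambda vv:least_squares(lambda a:np.concatenate([np.ravel([proj(pp,[537.2+115*np.cos(an),-35.7+115*np.sin(an),79])[0]-uv for k,uv in pg.items() for an in [-2.3+a[0]+np.pi/4+k*np.pi/2]]) for pp,pg,_,_ in vv]),[-.05]).x
print(np.degrees(s([vt])),np.degrees(s([vs])),np.degrees(s([vt,vs])))
"
```

```text
(359, 251) r 116.0 abs -89.39 theta -2.59
(366.3, 205) r 112.5 abs 0.21 theta -2.99
(338, 124.3) r 116.7 abs 1.11 theta -2.09
(286.4, 173.3) r 115.7 abs 90.07 theta -3.13
[-2.61764619] [-2.28752288] [-2.44913302]
```

```bash
python3 -m handwheel '[{"jaw":-0.65,"delta_pos":[0,-0.002,0],"yaw":-1},{"jaw":-0.65,"delta_pos":[-0.0001,-0.004,0],"yaw":-2},{"jaw":-0.65,"delta_pos":[-0.0001,-0.005,0],"yaw":-2},{"jaw":-0.65,"delta_pos":[-0.0001,-0.005,0],"yaw":-2},{"jaw":-0.65,"delta_pos":[-0.0001,-0.005,0],"yaw":-2}]'
python3 -c "
from h import *
from rig import ctrl,camera
o=ctrl.get_obs();d=o['ee_pos'][:2]-[537,-35.7];print(np.hypot(*d),np.degrees(np.arctan2(d[1],d[0])),np.degrees(o['tool_rot']),o['contact_force'])"
```

```text
t: 7.78
ee_pos: [422.3, -44.5, 45.9]
tool_rot: [-3.14, 0.001, -3.066]
contact_force: [-0.4, 0.4, 0.3]
grip_width: 0.177
115.06268055418931 -175.60550742538695 [-1.79929848e+02  5.40396523e-02 -1.75688310e+02] [-0.42320668  0.35384213  0.27673802]
```

```bash
python3 -m handwheel '[{"jaw":-0.45,"delta_pos":[0,0,0],"yaw":0},{"jaw":-0.45,"delta_pos":[0,0,0],"yaw":0},{"jaw":-0.45,"delta_pos":[0,0,0],"yaw":0},{"jaw":-0.45,"delta_pos":[0,0,-0.02],"yaw":0},{"jaw":-0.45,"delta_pos":[0,0,-0.05],"yaw":0},{"jaw":-0.45,"delta_pos":[0,0,-0.09],"yaw":0},{"jaw":-0.45,"delta_pos":[0,0,-0.13],"yaw":0},{"jaw":-0.45,"delta_pos":[0,0,-0.13],"yaw":0},{"jaw":-0.45,"delta_pos":[0,0,-0.13],"yaw":0}]'
python3 -c "
from h import *
to(300,-330,190,150)"
```

```text
t: 8.53
ee_pos: [423.6, -44.6, 177.6]
tool_rot: [-3.139, 0.005, -3.068]
contact_force: [-0.3, -0.1, -0.1]
grip_width: 0.274
t 8.5333 delta m [ 0.1443 -0.2755 -0.0122] yaw 34.24321581166316 rot [-179.82739306    0.27879617 -175.75678419]
```

```bash
python3 -m handwheel '[{"jaw":-0.45,"delta_pos":[0.144,-0.275,-0.012],"yaw":34},{"jaw":-0.45,"delta_pos":[0.144,-0.275,-0.012],"yaw":34},{"jaw":-0.45,"delta_pos":[0.144,-0.275,-0.012],"yaw":34},{"jaw":-0.45,"delta_pos":[0.144,-0.275,-0.012],"yaw":34},{"jaw":-0.45,"delta_pos":[0.144,-0.275,-0.012],"yaw":34},{"jaw":-0.45,"delta_pos":[0.144,-0.275,-0.012],"yaw":34},{"jaw":-0.45,"delta_pos":[0.144,-0.275,-0.012],"yaw":34},{"jaw":-0.45,"delta_pos":[0.144,-0.275,-0.012],"yaw":34},{"jaw":-0.45,"delta_pos":[0.144,-0.275,-0.012],"yaw":34},{"jaw":-0.45,"delta_pos":[0.144,-0.275,-0.012],"yaw":34}]'
python3 -c "
from h import *
from rig import ctrl,camera
p=camera('scene');crop(p,'pics/s13.png',235,400,190,330,4.2)
q=camera('top');crop(q,'pics/t13.png',270,410,115,250,4.4);cv2.imwrite('pics/top13.png',q['pixels'][:,:,::-1])"
```

```text
t: 9.37
ee_pos: [299.1, -329.7, 188.4]
tool_rot: [3.14, 0.004, 2.62]
contact_force: [0.5, 0.5, 0.1]
grip_width: 0.278
```

View pics/s13.png

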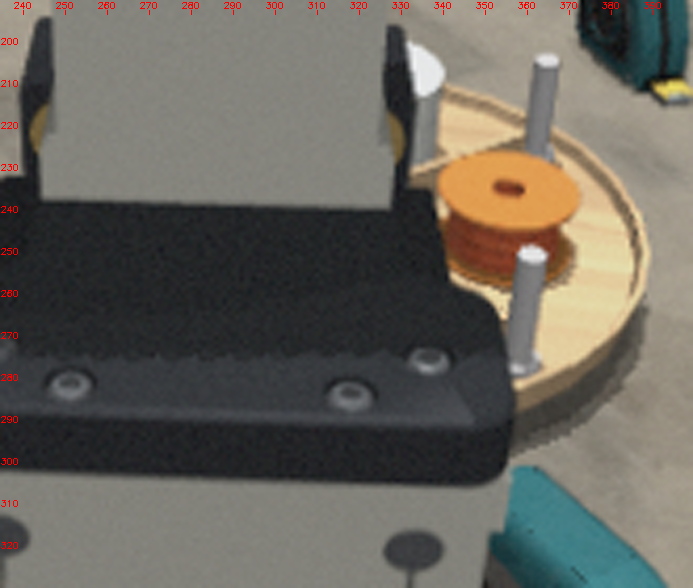

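View pics/t13.png

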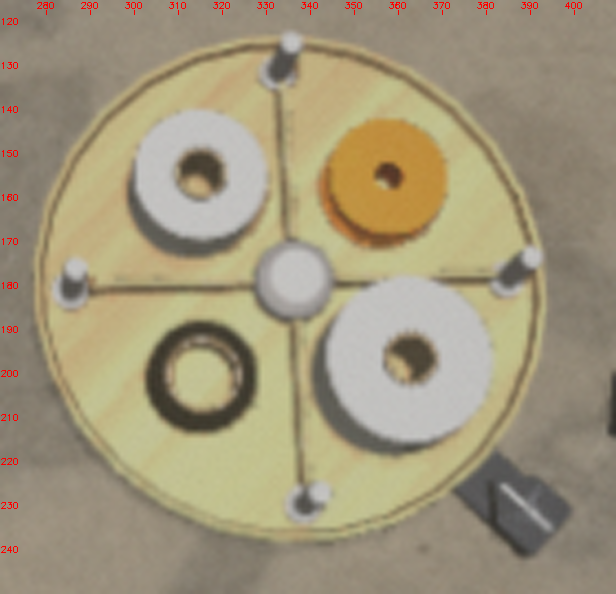

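View pics/top13.png

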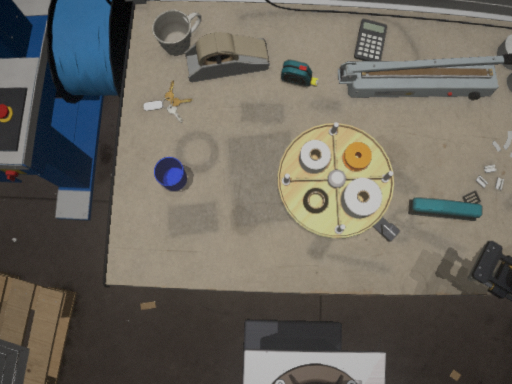

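Run:
```python
from rig import camera,masks_of,ctrl
from fit import *
q=camera('top')
pegs={0:(390.4,172.9),1:(335.6,124.0),2:(286.8,175.6),3:(342,226.5)}
line=[(383.6,224.7),(394.3,234.7)]
# refine white line: bright pixels in pointer region
g=q['pixels'].astype(float).mean(2)[218:242,378:400]
v,u=np.where(g>130);
crop(q,'pics/t14.png',365,410,210,250,14)
np.set_printoptions(precision=3,suppress=True)
for roll in(None,(362.5,196.5)):
    x,r=fit([(q,pegs,line,roll)],[537,-35,-2.3,0]);print(x,np.degrees(x[3]),r)
m=masks_of(q,'label_roll')
for e in m[:2]:
    vv,uu=np.where(e['region']);print(e['p'],uu.mean(),vv.mean(),len(uu))
# circle fit of tray: bright disc of large roll top
im=q['pixels'].astype(int);w=((im.min(2)>165)&(im.max(2)-im.min(2)<25)).astype(np.uint8)
n,l,s,c=cv2.connectedComponentsWithStats(w)
for i in range(1,n):
    if s[i,4]>300 and 280<c[i,0]<400:
        pts=np.argwhere(l==i)[:,::-1].astype(np.int32);h=cv2.convexHull(pts);el=cv2.fitEllipse(h);print(s[i,4],el)
        W=back(q,[el[0]],78 if s[i,4]>1000 else 71)[0];d=W[:2]-x[:2];print(W,np.hypot(*d),np.degrees(np.arctan2(d[1],d[0])))
print('phi',np.degrees(x[2]),ctrl.get_obs()['t'])
o=masks_of(q,'cup_mid');vv,uu=np.where(o[0]['region']);print(uu.mean(),vv.mean())
```

```text
[539.211 -35.401  -2.303   0.009] 0.49768753186078657 [-0.106 -0.037  0.13   0.143 -0.186 -0.077  0.16  -0.021 -0.004  0.003]
[538.949 -35.298  -2.302   0.006] 0.3321156297746455 [-0.143  0.144  0.152  0.25  -0.239 -0.03   0.041  0.102  0.01  -0.008
  0.187 -0.499]
0.57 360.4417549167927 197.91376701966718 1322
538 ((315.0171203613281, 153.93966674804688), (28.2978458404541, 29.64712905883789), 108.95216369628906)
[585.215  16.987  71.   ] 69.81614569353768 48.49524612281323
941 ((362.83026123046875, 196.02151489257812), (36.12124252319336, 37.55668258666992), 131.82675170898438)
[493.828 -89.475  71.   ] 70.50572747929215 -129.789052433714
3058 ((311.5273132324219, 367.7416076660156), (44.85367965698242, 179.21609497070312), 90.31694030761719)
[126.402  16.793  78.   ] 415.82289760256583 172.80350058615608
phi -131.87183325034465 9.5667
170.22514285714286 173.96
```

View pics/t14.png

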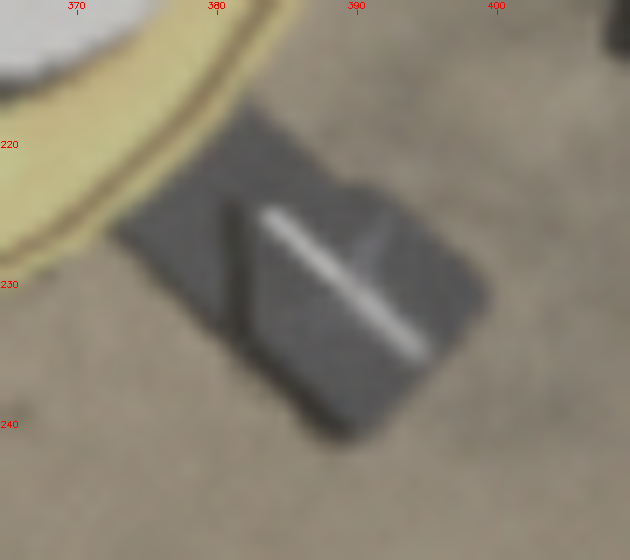

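Run:
```python
from rig import camera
from fit import *
q=camera('top')
L=back(q,[(362.83,196.02)],78)[0];S=back(q,[(315.02,153.94)],71)[0]
d=L-S;print('rolls dir',np.degrees(np.arctan2(d[1],d[0])),np.hypot(d[0],d[1]))
w=back(q,[(383.6,224.7),(394.3,234.7)],22);e=w[1]-w[0];print('line dir',np.degrees(np.arctan2(e[1],e[0])))
for c in([537.2,-35.6],[538.9,-35.3],(L+S)[:2]/2):
    for n,P in(('roll',L),('p0',w[0]),('p1',w[1])):
        f=P[:2]-c;print(n,np.round(c,1),np.round(np.degrees(np.arctan2(f[1],f[0])),2))
p=camera('scene');ang(p,[]) if 0 else None
```

```text
rolls dir -131.44780712364164 140.06958970173943
line dir -131.93656071406355
roll [537.2 -35.6] -130.46
p0 [537.2 -35.6] -131.44
p1 [537.2 -35.6] -131.53
roll [538.9 -35.3] -131.36
p0 [538.9 -35.3] -131.85
p1 [538.9 -35.3] -131.87
roll [538.9 -35.5] -131.45
p0 [538.9 -35.5] -131.89
p1 [538.9 -35.5] -131.9
```

```bash
python3 -c "
from rig import hand_in,ctrl
o=ctrl.get_obs();print(o['t'],o['contact_force'],abs(o['joint_vel']).max());print(hand_in())"
```

```text
9.7167 [-0.18855219  1.18998886 -0.41617817] 0.005497360900872185
the job is handed in; nothing more can be done
None
```

The larger label roll now stands in line with the pointer, and I handed the job in at about 9.7 s of the 38 s. I straddled the left-front peg loosely with the jaws and pushed it about 70° counterclockwise around the axis. Then I opened the jaws, lifted straight up and backed the arm away.

**Last checks:**
- **Alignment:** the top view after retreat puts the tray angle at about +0.3 to +0.5°, an offset of about 0.5 mm at the roll. Fitting the pegs, fitting the pegs with the roll, and comparing the line through both rolls with the pointer line all gave this.
- **Cup:** it looks untouched, at pixel (170,174) in the last top picture against about (171,174) in the first. I read that first position by eye.
- **Robot:** the arm was at rest and clear of everything, with the last force reading about 1 N.

**Disagreements:**
- **Fingertip height:** the pictures showed the fingertips about 18 mm above the reported TCP. I chose a depth that was safe under either figure.
- **Carousel centre:** my two estimates of it differ by about 2 mm. With the earlier centre the offset would read about 1°.
- **Scene camera:** the gripper blocked most of its final view, so the last angle check rests on the top view alone.

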